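Load a sample sled under the spring contact flap of a film test jig

TASK

Load the sample into the test jig without picking anything up: with one fingertip hold the jig's spring-closed contact flap up by its turned-up lip, and with the other fingertip push the sample sled by its thumb plate along the lane under the flap until it is fully home against the end stop. Only once it is home, ease the flap down gently onto the sample, without letting it snap, and take the hand away. The sled stays flat on the jig, and the vial, the dish and the tweezers are left alone.

Things in the scene. Friction and masses are not known exactly. Their poses are not given: they have to be found in the camera images.
- jig: Fixed test jig: aluminium base plate 150 deep (x -64 to 86 mm), 230 long (y -150 to 80), top at z 18. Origin on the bench; x points to the hinge side (away from the robot at yaw 0), y along the lane the way the sled is pushed, z up; 'jig' numbers below are mm in this frame. The sled's lane lies between two steel rails along y, 5 mm high, inner faces at x -57.5 and 15.5.
- end_stop (a point): Middle of the face of the steel end stop across the lane, jig (-21, 37, 24); the bar is 12 thick, 70 wide, its top at z 30. The sled is home when its leading edge touches this face. Fixed to the jig, same axes.
- hinge (a point): On the flap's hinge line, which runs along y at jig x 62, z 37 (point at y 25). Two hinge cheeks, x 53 to 79, up to z 50, stand at y -30 and 74. Fixed to the jig, same axes.
- flap (a joint): Opening of the grey contact flap, rad: 0 = shut on an empty lane, grows as its robot-side edge rises, limit 0.6. Spring-closed: about 4 N at the lip starts it, 4.5 N at 0.2 rad; let go, it snaps down at over 4 rad/s (gently lowered: under 2). About 0.1 lets the sled pass; resting on the sled when home it reads about 0.06. Plate 5 thick, jig y -20 to 70, from the hinge to x -12, underside z 34 when shut.
- lip (a point): Middle of the flap's aluminium finger lip, at its underside; moves with the flap (its axes: the flap's, equal to the jig's when shut). Shut, it is at jig (-24, 25, 46). The lip is 28 long, 4 thick, turned up at 45 degrees towards the robot from (x -12, z 34) to (x -32, z 55), and runs from y -20 to 70 (45 mm either side of this point); a fingertip can hold it from below anywhere and slide along it.
- probe_head (a point): Middle of the underside of the white probe head, 22 by 20 mm in x, y, below the flap, with which it moves; shut, at jig (0, 5, 22.5), so lower than the sled's top (z 26): the sled runs against its side (y -5) unless the flap is held up. Four black binding posts on the flap's top reach z 54 at x 22 to 44.
- sled: Loose sample sled, black plastic, about 200 g: plate 70 by 70 by 8 mm with a dark 20 mm film chip, and an upright thumb plate along its trailing end. Origin: centre of the underside; axes as the jig's, y to its leading edge (35 ahead). It lies in the lane with 1.5 mm play each side, origin at jig x -21, z 18 and first at y -80 to -60, right of the flap; fully home at y 2.
- thumb_plate (a point): Middle of the outer (trailing, -y) face of the sled's thumb plate: the face to push. The plate is 60 wide in x (30 either side), 6 thick, its top edge 54 above the sled's underside; this point is 31 above it, 35 behind the sled's origin and 5 towards the robot. Axes: the sled's. With the sled home it is at jig y -33, 13 outside the flap's right edge.
- vial: Amber vial, 26 across, 58 high, standing on the bench left of the jig; origin at the centre of its foot. Leave alone.
- dish: Glass dish, 90 across, 16 high, on the bench left of the jig; origin at the centre of its foot. Leave alone.
- tweezers: Fine steel tweezers, 145 long, 11 wide, 6 high, lying on the bench in front of the jig's left part; origin on the bench near its middle. Leave alone.
Mind the look-alikes: they are no part of the job. Leave any purple or turquoise look-alike of the sled alone.

How it is judged (in metres and radians):
On the way, in this order (a step that is already met when the one before it is completed fails the run):
1. the flap is lifted and held up by the hand while the sled is still short of the probe head (value of joint flap above 0.09 rad and contact force between the fingers and jig above 0.5 N and y of sled in the frame of jig below -0.035 m), for 0.2 s.
2. the sled is home against the end stop while the hand still holds the flap up (y of sled in the frame of jig above -0.001 m and value of joint flap above 0.09 rad and contact force between the fingers and jig above 0.5 N), for 0.2 s.
At the end, for the whole second after the job is handed in: The sled lies flat in the lane with its leading edge within 3 mm of the end stop (origin y above -1 mm in the jig), at rest, and the flap has come down onto it (joint 0.03 to 0.09 rad) (y of sled in the frame of jig above -0.001 m and z of sled in the frame of jig below 0.02 m and angle between sled's own z axis and vertical below 0.05 rad and value of joint flap between 0.03 and 0.09 rad and linear speed of sled below 0.01 m/s); the robot touches nothing.
It fails at once if the sled is lifted (more than 8 mm) or tipped (z of sled in the frame of jig above 0.026 m or angle between sled's own z axis and vertical above 0.15 rad).
It fails at once if the flap snaps down instead of being eased down (faster than 3 rad/s) (velocity of joint flap below -3 rad/s).
It fails at once if the vial, dish or tweezers are moved by more than 15 mm (distance of any of vial, dish, tweezers from where it was at the start of the episode above 0.015 m).
It also fails if it takes over 64 s, if anything falls off the work surface, if the arm or the gripper's body presses on something with over 40 N, if the wrist force passes 120 N, or if a joint passes its speed limit or range.

ROBOT

A 7-joint arm with a two-finger parallel gripper is mounted at the origin on the work surface. World frame = base frame: x ahead of the robot, y to its left, z up, the work surface at z = 0. Lengths are in mm, angles in rad, forces in N, time in s.
With the tool pointing down it reaches from about 425 to 875 mm from the base axis. Payload 8.4 kg.
Tool frame: the origin (TCP) lies midway between the tips of the shut fingers; the grasp point (between the pads) lies 19 mm behind it; z points along the fingers, y is the line along which they close (so a half turn about z gives the same grasp; the last joint's range is limited). The gripper opens to 85 mm and grips with 20 to 120 N. Pads are 22 mm wide; open, the fingers measure 114 mm over their backs; the gripper's body (76 mm by 85 mm) begins 54 mm behind the grasp point. The pads swing forward as they close: fully open they stand 13 mm farther back than shut.
Start: joints at [-1.296, 0.333, 0.04, 1.465, -0.013, 1.343, -0.059], TCP at [237.35, 605.086, 231.308] pointing down, gripper open.
Joint ranges: [-2.58, 2.58], [-0.38, 2.09], [-1.3, 1.39], [0.25, 2.4], [-1.5, 4.64], [0.08, 2.09], [-2.65, 2.65]. Speed limits (rad/s): [2.22, 2.22, 2.79, 2.79, 3.14, 3.14, 3.14].

INTERFACE

Orientations are given as a rotation vector (axis times angle).
In Python, from rig import arm gives the robot as it stands.
- The arm moves only by the shell command python3 -m inch 'ROWS' [FORCE]. ROWS is a JSON object of lists of equal length, an entry for each row: "translation": the shift along the tool's x, y, z in m, a list of three; "turn": the turn, a rotation vector about the tool's x, y, z in rad, a list of three; "fingers": the gripper's target within -1 to 1 (fully open at 1, half-way at 0, shut at -1). A call has 1 to 5 rows; each row shifts and turns the commanded pose from where the row before left it, along the tool's axes as they then stand; what a row does not reach is not made up. A row lasts 1/10 s, in which the tool goes at most 50 mm and 8.59 degrees, less where a joint would pass 70% of its speed; a pose out of reach is approached as far as the arm can. A call with a gripper value outside its range is refused whole. The fingers move at their own pace and stop on an object; FORCE is the grip in N (left out, the last holds). Time passes only in rows, so rows that do not move let the fingers close. It gives the time, the measured TCP pose, the force, the opening and the grip force at its end, in the units of the state.
- arm.read_state(): the state, without advancing time (a new reading comes with each control period).
- arm.snapshot(name): name is "scene" or "top" or "wrist"; returns the picture (480x640x3 uint8, red, green, blue); there is no depth.
- arm.camera_model(name): a dict with "fovy" (degrees; the focal length in pixels is half the picture's height over the tangent of half this angle, whatever the lens; pixels are square), "cx", "cy" (the principal point, pixels), "T" (4x4, takes a point from camera to world coordinates); the wrist camera has in their place "T_tool_cam" (4x4, takes a point from camera to tool coordinates, whose origin is the TCP and whose axes are the flange's). Camera axes: x right, y down, z forward; pixel columns grow to the right and rows downward; lengths in mm; the calibration is good to about 2 mm. The wrist camera is an equidistant fisheye: a pixel r from the principal point sees the ray r / f radians off the axis. A picture is of the moment at which its call begins: read the wrist's pose just before it. camera_model takes no time and is no camera call.
- arm.job_done(): hands the job in; it is judged then, once.
The state is a dict: "time": time; "joint_positions": joint angles; "joint_velocities": joint speeds; "effort": joint torques, N m; "position": TCP position; "tcp_rot": TCP orientation; "force": force on the tool from outside, world axes, zero at the start; "wrist_torque": the same for the moment, N m; "grip_width": finger opening in mm; "grip_force": force on a finger pad.
Only numpy, scipy, OpenCV 4.12 (cv2) and the standard library are available. Lean on these libraries where they do the work, as an engineer would, in place of code of your own. Each camera call takes 0.05 s, during which the arm holds its last target. There are 200 camera calls.

## Working session

There is one attempt and no reset: what is moved stays moved. The work goes in short steps, Python scripts to look and compute and a shell command to move; the robot and the scene stay as the last step left them, time stands still between calls to the robot, and variables do not carry over. Pictures are saved under pics/ and viewed, at most 10 in all, crops included, and the job is handed in when it is done.

```bash
mkdir -p pics; ls
python3 - <<'E'
from rig import arm
import cv2,numpy as np
for n in("scene","top"):
    cv2.imwrite(f"pics/{n}0.png",arm.snapshot(n)[:,:,::-1]); m=arm.camera_model(n); print(n,m["fovy"],m["cx"],m["cy"],np.round(m["T"],3).tolist())
m=arm.camera_model("wrist");print(m["fovy"],np.round(m["T_tool_cam"],3).tolist())
print(arm.read_state())
E
```

```text
pics
scene 45.51789916988578 326.3659919784988 229.96524595114045 [[-0.79, 0.461, -0.404, 859.273], [0.613, 0.591, -0.524, 457.071], [-0.002, -0.662, -0.75, 632.643], [0.0, 0.0, 0.0, 1.0]]
top 47.57252089805511 314.096176465752 246.44274310968524 [[-0.002, -0.981, 0.195, 403.677], [-1.0, 0.001, -0.008, 63.305], [0.008, -0.195, -0.981, 932.104], [0.0, 0.0, 0.0, 1.0]]
65.70646984690485 [[0.0, -0.957, -0.289, 73.998], [1.0, 0.0, -0.0, -0.561], [0.0, -0.289, 0.957, -142.939], [0.0, 0.0, 0.0, 1.0]]
{'time': 0.1, 'joint_positions': array([-1.29621404,  0.33384356,  0.03986518,  1.46617778, -0.01341387,
        1.34333998, -0.05849127]), 'joint_velocities': array([-0.00091642, -0.00073628,  0.00131779, -0.00224815, -0.0010539 ,
       -0.00039408, -0.00119034]), 'effort': array([ 4.44587669e-03, -6.60018396e+01,  1.37045927e+00, -4.06472361e+01,
        1.70699536e-02,  9.00475454e-03,  2.35467036e-05]), 'position': array([237.19987455, 604.71740931, 230.51043395]), 'tcp_rot': array([-5.83690712e-01, -3.08669244e+00,  2.34022250e-03]), 'force': array([ 0.37793761, -0.05220956, -0.41290714]), 'wrist_torque': array([-0.01077308,  0.00047521,  0.00464997]), 'grip_force': 0.0, 'grip_width': 85.6108273032979}
```

View pics/top0.png

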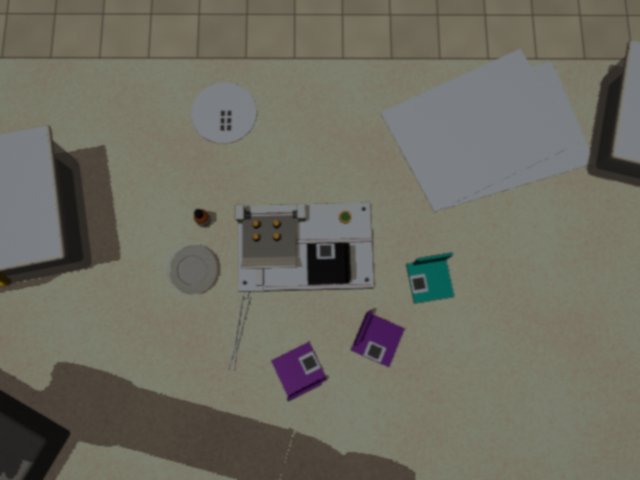

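View pics/scene0.png

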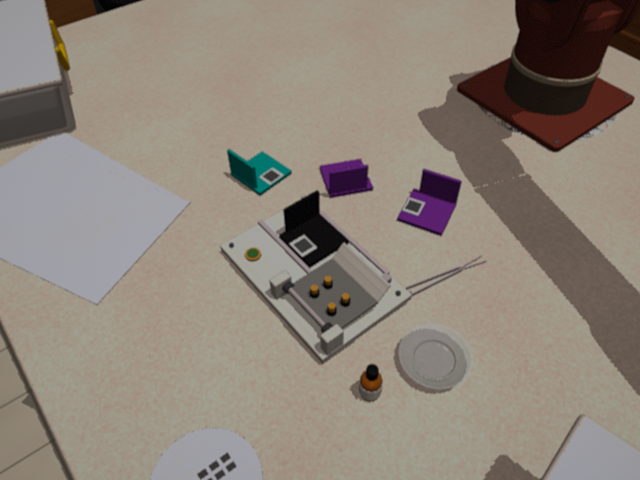

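```bash
cat > h.py <<'E'
import numpy as np,cv2
from scipy.spatial.transform import Rotation as R
from rig import arm
def ray(n,uv,st=None):
    m=arm.camera_model(n); d=np.array([uv[0]-m["cx"],uv[1]-m["cy"]]); f=240/np.tan(np.radians(m["fovy"]/2))
    if n=="wrist":
        r=np.hypot(*d); t=r/f; v=np.r_[d/max(r,1e-9)*np.sin(t),np.cos(t)]
        T=np.eye(4);T[:3,:3]=R.from_rotvec(st["tcp_rot"]).as_matrix();T[:3,3]=st["position"];T=T@m["T_tool_cam"]
    else: v=np.r_[d/f,1];T=np.array(m["T"])
    return T[:3,3],T[:3,:3]@v
def onz(n,uv,z,st=None):
    o,v=ray(n,uv,st); return o+v*(z-o[2])/v[2]
E
python3 - <<'E'
import cv2
a=cv2.imread("pics/top0.png")[190:305,225:385]
cv2.imwrite("pics/crop.png",cv2.resize(a,None,fx=5,fy=5,interpolation=cv2.INTER_CUBIC))
E
```

```text
(no output)
```

View pics/crop.png

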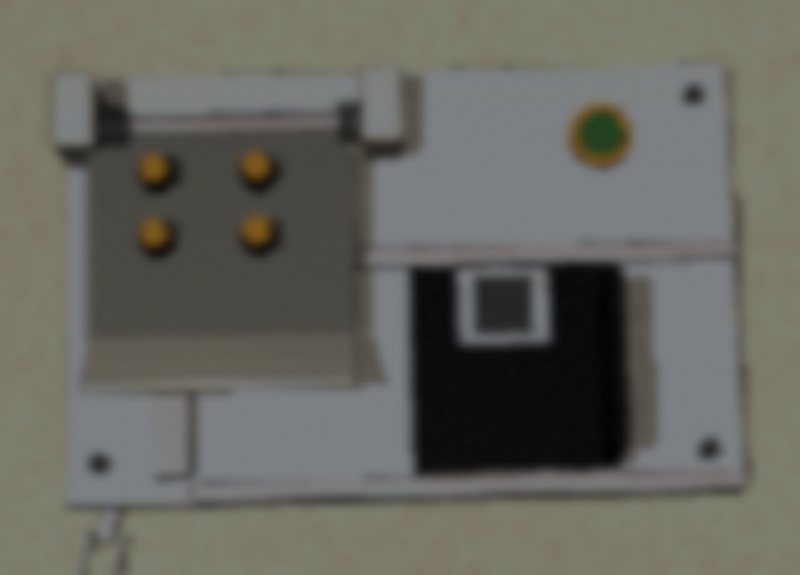

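The black sled in the jig's lane (top image 328,262) is the one meant. The two purple copies (298,370 and 378,338) and the turquoise one (430,280) lie on the bench and are look-alikes. In the crop, the plate corners are at (725,68), (746,490) and (66,505), and the sled's leading edge is at crop x≈413.

Run:
```python
from h import *
c=lambda u,v:((u+.5)/5-.5+225,(v+.5)/5-.5+190)
J=np.array([[86,-150],[-64,-150],[-64,80]]);P=np.array([onz("top",c(*p),18)[:2] for p in[(725,68),(746,490),(66,505)]])
print(P)
a=J-J.mean(0);b=P-P.mean(0)
th=np.arctan2((a[:,0]*b[:,1]-a[:,1]*b[:,0]).sum(),(a*b).sum())
M=np.array([[np.cos(th),-np.sin(th)],[np.sin(th),np.cos(th)]])
t=P.mean(0)-M@J.mean(0);print("yaw",th,"t",t,"res",P-(J@M.T+t))
j=lambda p:M.T@(p[:2]-t)
for n,p,z in[("lead",(413,270),26),("lead",(418,470),26),("lipedgeR",(362,386),55),("lipedgeL",(82,388),55),("stop",(193,475),30),("thumbtop",(622,265),72),("thumbtop",(620,465),72)]: print(n,j(onz("top",c(*p),z)))
# desired tool orientation: camera up, 45 deg
for pitch in(45,):
    s=np.sin(np.radians(pitch));q=np.cos(np.radians(pitch))
    z=np.array([s,0,-q]);y=np.array([0,-1,0]);x=np.cross(y,z)
    D=R.from_euler("z",th)*R.from_matrix(np.c_[x,y,z])
    S=R.from_rotvec(arm.read_state()["tcp_rot"]);r=(S.inv()*D).as_rotvec();print("turn",r,np.linalg.norm(r),D.as_rotvec())
```

```text
[[662.40897944 -41.15648111]
 [514.8191557  -44.97632138]
 [510.04596696 184.20048975]]
yaw 0.019462838922001863 t [574.99486443 106.28113599] res [[-1.48883853  0.86027517]
 [ 0.89292846 -0.04032358]
 [ 0.59591007 -0.81995159]]
lead [ 13.30499871 -39.13869373]
lead [-55.0589447  -39.49633767]
lipedgeR [-30.88617055 -21.79030088]
lipedgeL [-29.68068805  69.37021784]
stop [-55.69932817  35.43333607]
thumbtop [   4.18234475 -106.63332433]
thumbtop [ -60.73232818 -103.77196651]
turn [-1.06069791  0.21317548  2.55997281] 2.779205757865942 [-2.89545506 -0.02817778 -1.19933676]
```

```bash
for i in 1 2 3; do python3 -m inch '{"translation":[[-0.028,-0.0255,-0.0047],[-0.028,-0.0255,-0.0047],[-0.028,-0.0255,-0.0047],[-0.028,-0.0255,-0.0047],[-0.028,-0.0255,-0.0047]],"turn":[[0,0,0],[0,0,0],[0,0,0],[0,0,0],[0,0,0]],"fingers":[1,1,1,1,1]}'; done
for i in 1 2; do python3 -m inch '{"translation":[[0,0,0],[0,0,0],[0,0,0],[0,0,0],[0,0,0]],"turn":[[0,0,0.14],[0,0,0.14],[0,0,0.14],[0,0,0.14],[0,0,0.14]],"fingers":[1,1,1,1,1]}'; done
python3 - <<'E'
from rig import arm
s=arm.read_state();print(s["joint_positions"],s["position"],s["tcp_rot"])
E
```

```text
time: 0.6
position: [321.5, 433.6, 254.6]
tcp_rot: [-0.584, -3.087, 0.001]
force: [-0.0, 0.5, -0.6]
grip_width: 85.5
grip_force: 0.0
time: 1.1
position: [405.2, 263.8, 278.3]
tcp_rot: [-0.584, -3.087, 0.0]
force: [0.7, -0.5, 0.4]
grip_width: 85.4
grip_force: 0.0
time: 1.6
position: [488.9, 94.1, 301.9]
tcp_rot: [-0.584, -3.087, -0.0]
force: [0.1, 0.1, -0.4]
grip_width: 85.6
grip_force: 0.0
time: 2.1
position: [488.5, 95.5, 301.5]
tcp_rot: [-1.615, -2.694, 0.001]
force: [0.3, 0.7, -0.1]
grip_width: 85.6
grip_force: 0.0
time: 2.6
position: [488.4, 95.5, 301.5]
tcp_rot: [-2.441, -1.978, 0.001]
force: [0.3, 0.6, 0.3]
grip_width: 85.6
grip_force: 0.0
[-0.750164   -0.02869571  0.46163467  1.73428626  0.01298572  1.43376821
 -0.49929905] [488.41076255  95.53997449 301.48475872] [-2.44070067e+00 -1.97768873e+00  1.14903306e-03]
```

```bash
for i in 1 2; do python3 -m inch '{"translation":[[0,0,0],[0,0,0],[0,0,0],[0,0,0],[0,0,0]],"turn":[[0,0,0.135],[0,0,0.135],[0,0,0.135],[0,0,0.135],[0,0,0.135]],"fingers":[1,1,1,1,1]}' >/dev/null; done
python3 -m inch '{"translation":[[0,0,0],[0,0,0],[0,0,0],[0,0,0],[0,0,0]],"turn":[[0,0.131,0],[0,0.131,0],[0,0.131,0],[0,0.131,0],[0,0.131,0]],"fingers":[1,1,1,1,1]}'
python3 -m inch '{"translation":[[0,0,0],[0,0,0]],"turn":[[0,0.131,0],[0,0,0]],"fingers":[1,1]}'
cat >> h.py <<'E'
th=0.0195; t0=np.array([575.,106.3,0]); JR=R.from_euler("z",th)
D=JR*R.from_matrix(np.array([[1,0,1],[0,-2**.5,0],[1,0,-1]])/2**.5)
def rep(goal=None):
    s=arm.read_state();r=R.from_rotvec(s["tcp_rot"])
    print("jig tcp",np.round(JR.inv().apply(s["position"]-t0),1),"turn left",np.round((r.inv()*D).as_rotvec(),3),"F",np.round(JR.inv().apply(s["force"]),1),"q",np.round(s["joint_positions"],2),"w",round(s["grip_width"],1),"t",s["time"])
    if goal is not None: print("tool shift mm",np.round(r.inv().apply(JR.apply(goal)+t0-s["position"]),1))
    return s
E
python3 -c "
from h import *
s=rep([-70,-64,100])
cv2.imwrite('pics/w1.png',arm.snapshot('wrist')[:,:,::-1])"
```

```text
time: 4.1
position: [491.0, 99.8, 303.5]
tcp_rot: [-3.021, -0.032, -0.802]
force: [-1.1, -0.8, 0.8]
grip_width: 85.2
grip_force: 0.0
time: 4.3
position: [497.7, 99.8, 300.9]
tcp_rot: [-3.005, -0.02, -0.87]
force: [0.2, -1.1, -0.2]
grip_width: 85.4
grip_force: 0.0
jig tcp [-77.4  -5.  300.9] turn left [-0.005  0.221 -0.009] F [ 0.1 -1.1 -0.2] q [-0.27 -0.37 -0.13  2.13  0.2   0.86 -2.05] w 85.4 t 4.3
tool shift mm [-100.7   60.8  173.4]
```

View pics/w1.png

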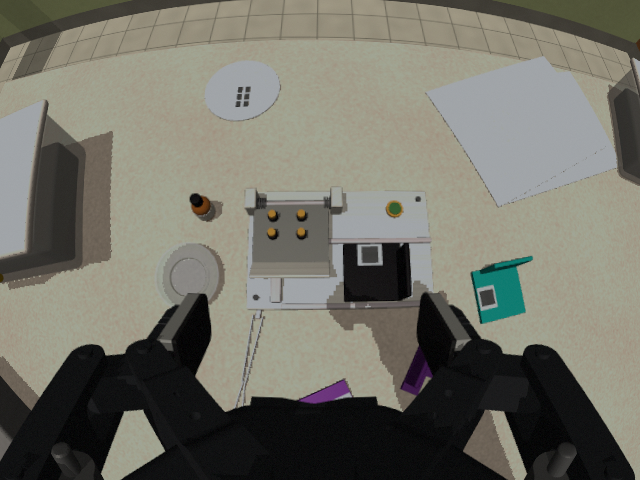

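Run:
```python
from h import *
a=cv2.imread("pics/top0.png");h=cv2.cvtColor(a,cv2.COLOR_BGR2HSV);m=((h[...,0]>130)&(h[...,0]<160)&(h[...,1]>100)).astype(np.uint8)
for c in cv2.findContours(m,0,2)[0]:
    if cv2.contourArea(c)>100:
        for p in cv2.approxPolyDP(c,3,True)[:,0]: print(p,a[p[1],p[0]],[np.round(JR.inv().apply(onz("top",p,z)-t0))[:2] for z in(0,54)])
        print()
rep([-87,-72,86])
```

```text
[308 343] [88 43 78] [array([-152.,  -37.]), array([-154.,  -37.])]
[272 361] [93 51 84] [array([-181.,   24.]), array([-180.,   20.])]
[288 399] [75 36 65] [array([-243.,   -2.]), array([-239.,   -5.])]
[325 379] [65 37 58] [array([-212.,  -64.]), array([-210.,  -63.])]
[320 368] [93 56 83] [array([-194.,  -56.]), array([-193.,  -55.])]
[308 375] [93 38 79] [array([-205.,  -36.]), array([-203.,  -36.])]
[303 372] [95 41 80] [array([-200.,  -28.]), array([-198.,  -29.])]
[297 358] [95 44 80] [array([-177.,  -18.]), array([-177.,  -20.])]
[311 350] [90 46 78] [array([-164.,  -42.]), array([-165.,  -42.])]

[369 311] [69 41 64] [array([-101., -142.]), array([-105., -136.])]
[352 349] [84 36 71] [array([-164., -111.]), array([-164., -107.])]
[362 354] [89 50 78] [array([-173., -128.]), array([-173., -122.])]
[372 340] [89 36 74] [array([-150., -145.]), array([-151., -139.])]
[386 347] [91 42 77] [array([-162., -168.]), array([-162., -161.])]
[381 362] [91 47 78] [array([-186., -159.]), array([-186., -152.])]
[388 365] [86 40 75] [array([-192., -170.]), array([-190., -163.])]
[403 329] [83 46 75] [array([-133., -199.]), array([-135., -190.])]

jig tcp [-77.2  -5.  301.4] turn left [-0.005  0.223 -0.009] F [ 0.8 -0.1  0.8] q [-0.28 -0.37 -0.12  2.13  0.2   0.86 -2.05] w 85.6 t 4.35
tool shift mm [-122.7   69.1  176.5]
```

```bash
python3 -m inch '{"translation":[[-0.0245,0.0138,0.0353],[-0.0245,0.0138,0.0353],[-0.0245,0.0138,0.0353],[-0.0245,0.0138,0.0353],[-0.02,0.0138,0.025]],"turn":[[0,0,0],[0,0,0],[0,0,0],[0,0,0],[0,0,0]],"fingers":[0.85,0.85,0.85,0.85,0.85]}'
python3 -m inch '{"translation":[[0,0,0],[0,0,0],[0,0,0]],"turn":[[0,0.11,-0.005],[0,0.11,-0.004],[0,0,0]],"fingers":[0.85,0.85,0.85]}'
python3 -c "
from h import *
s=rep([-87,-72,86])
cv2.imwrite('pics/w2.png',arm.snapshot('wrist')[:,:,::-1])"
```

```text
time: 4.85
position: [490.4, 55.6, 144.0]
tcp_rot: [-3.004, -0.042, -0.861]
force: [0.9, -0.1, 0.3]
grip_width: 79.0
grip_force: 0.0
time: 5.15
position: [494.9, 62.7, 159.0]
tcp_rot: [-2.954, -0.043, -0.935]
force: [-0.1, -0.3, -0.3]
grip_width: 79.1
grip_force: 0.0
jig tcp [-81.  -42.1 159. ] turn left [-0.038  0.172 -0.005] F [-0.1 -0.3 -0.3] q [ 0.38 -0.32 -0.58  2.39 -0.22  0.42 -1.6 ] w 79.1 t 5.15
tool shift mm [-46.9  32.1  55. ]
```

View pics/w2.png

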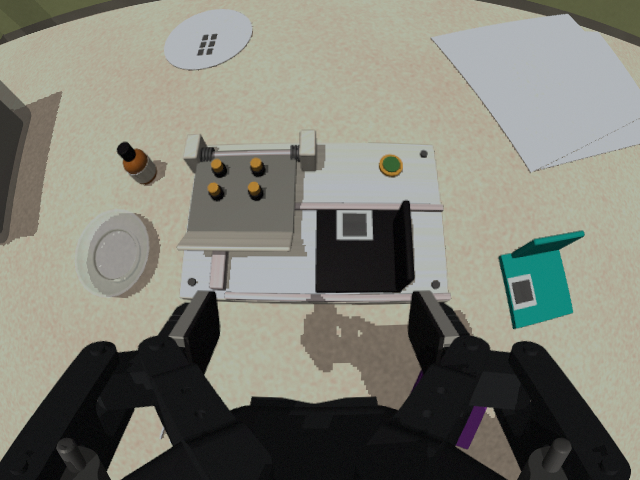

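```bash
cat >> h.py <<'E'
_s,_c=np.sin(np.radians(35)),np.cos(np.radians(35))
D=JR*R.from_matrix(np.array([[_c,0,_s],[0,-1,0],[_s,0,-_c]]))
def wpix(pj,s):  # jig point -> wrist pixel
    m=arm.camera_model("wrist");T=np.eye(4);T[:3,:3]=R.from_rotvec(s["tcp_rot"]).as_matrix();T[:3,3]=s["position"];T=np.linalg.inv(T@m["T_tool_cam"])
    p=T[:3,:3]@(JR.apply(pj)+t0)+T[:3,3];f=240/np.tan(np.radians(m["fovy"]/2));a=np.arctan2(np.hypot(*p[:2]),p[2]);return np.round(np.array([m["cx"],m["cy"]])+f*a*p[:2]/np.hypot(*p[:2]),1)
E
python3 -c "
from h import *
s=rep([-45,-75,110])
for p in [(86,-150,18),(-64,-150,18),(-64,80,18),(-32,-20,55),(-32,70,55),(-21,-39,26),(-56,-109,72),(4,-109,72)]: print(p,wpix(p,s))"
```

```text
jig tcp [-81.1 -42.1 158.8] turn left [-0.038 -0.002 -0.002] F [ 0.3 -0.1  0.9] q [ 0.38 -0.32 -0.58  2.39 -0.21  0.42 -1.6 ] w 78.9 t 5.2
tool shift mm [ 1.5 35.1 59.4]
(86, -150, 18) [432.7 144. ]
(-64, -150, 18) [447.7 300.7]
(-64, 80, 18) [176.8 296.2]
(-32, -20, 55) [288.8 251.4]
(-32, 70, 55) [175.  249.2]
(-21, -39, 26) [315.8 248. ]
(-56, -109, 72) [415.4 279.8]
(4, -109, 72) [410.5 198.7]
```

```bash
python3 -m inch '{"translation":[[0,0.018,0.03],[0.0015,0.017,0.03],[0,0,0],[0,0,0]],"turn":[[0,0,0],[0,0,0],[-0.038,0,0],[0,0,0]],"fingers":[0.85,0.85,0.85,0.85]}'
python3 -c "
from h import *
s=rep([-45,-75,43.4])"
```

```text
time: 5.6
position: [531.6, 33.7, 107.9]
tcp_rot: [-2.989, -0.034, -0.941]
force: [-0.1, 1.8, -0.1]
grip_width: 78.9
grip_force: 0.0
jig tcp [-44.8 -71.7 107.9] turn left [-0.003  0.001  0.002] F [-0.1  1.8 -0.1] q [ 0.55 -0.12 -0.73  2.37  0.07  0.26 -1.81] w 78.9 t 5.6
tool shift mm [-37.1   3.4  52.8]
```

```bash
python3 -m inch '{"translation":[[-0.009,0.004,0.013],[-0.009,0.001,0.013],[-0.009,0,0.013],[-0.009,0,0.013],[0,0,0]],"turn":[[0,0,0],[0,0,0],[0,0,0],[0,0,0],[0,0,0]],"fingers":[0.85,0.85,0.85,0.85,0.85]}'
python3 -c "
from h import *
s=rep([-45,-75,43.4])
cv2.imwrite('pics/w3.png',arm.snapshot('wrist')[:,:,::-1])
for p in [(86,-150,18),(-64,-150,18),(-64,80,18),(-32,-20,55),(-32,70,55),(-21,-39,26),(-56,-109,72),(4,-109,72)]: print(p,wpix(p,s))"
```

```text
time: 6.1
position: [530.4, 24.2, 56.5]
tcp_rot: [2.999, 0.036, 0.927]
force: [0.6, -0.2, -0.0]
grip_width: 79.2
grip_force: 0.0
jig tcp [-46.2 -81.2  56.5] turn left [0.006 0.011 0.007] F [ 0.6 -0.2 -0. ] q [ 0.89  0.05 -1.08  2.4   0.8   0.18 -2.47] w 79.2 t 6.1
tool shift mm [-6.3 -6.4 11.4]
(86, -150, 18) [414.4 105.5]
(-64, -150, 18) [437.6 337.3]
(-64, 80, 18) [ 54.3 322.5]
(-32, -20, 55) [179.8 265.6]
(-32, 70, 55) [ 35.3 259.6]
(-21, -39, 26) [233.  257.8]
(-56, -109, 72) [383.6 318.3]
(4, -109, 72) [376.8 177.8]
```

View pics/w3.png

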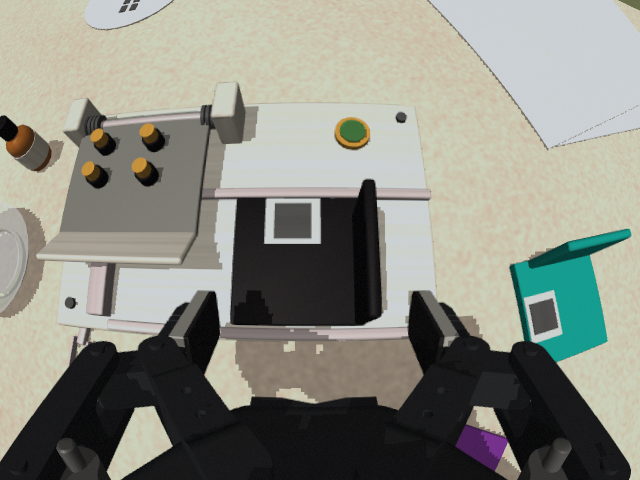

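```bash
cat >> h.py <<'E'
_s,_c=np.sin(np.radians(25)),np.cos(np.radians(25))
D=JR*R.from_matrix(np.array([[_c,0,_s],[0,-1,0],[_s,0,-_c]]))
E
python3 -m inch '{"translation":[[0.012,0,-0.016],[0.012,0,-0.016],[0.012,0,-0.016],[0,0,0],[0,0,0]],"turn":[[0,0,0],[0,0,0],[0,0,0],[0,-0.09,0],[0,-0.09,0]],"fingers":[0.85,0.85,0.85,0.85,0.85]}'
python3 -m inch '{"translation":[[0,0,0]],"turn":[[0,0,0]],"fingers":[0.85]}' >/dev/null
python3 -c "
from h import *
s=rep([-40,-75,28])"
```

```text
time: 6.65
position: [529.9, 20.6, 89.0]
tcp_rot: [3.062, 0.025, 0.639]
force: [0.5, 0.9, -0.5]
grip_width: 78.7
grip_force: 0.0
jig tcp [-43.7 -84.2  90. ] turn left [ 0.014  0.021 -0.001] F [ 1.1 -0.4 -0.3] q [ 0.9   0.04 -1.06  2.22  0.21  0.5  -1.88] w 78.6 t 6.75
tool shift mm [-21.6 -10.   58.1]
```

```bash
python3 -m inch '{"translation":[[-0.007,-0.003,0.019],[-0.007,-0.003,0.019],[-0.007,0,0.018],[0,0,0]],"turn":[[0.005,0.007,0],[0.005,0.007,0],[0.004,0.006,0],[0,0,0]],"fingers":[0.85,0.85,0.85,0.85]}'
python3 -c "
from h import *
s=rep([-40,-75,28])"
```

```text
time: 7.15
position: [531.0, 26.0, 25.1]
tcp_rot: [-3.067, -0.03, -0.668]
force: [-0.4, -0.4, 0.3]
grip_width: 79.2
grip_force: 0.0
jig tcp [-45.5 -79.4  25.1] turn left [0.001 0.007 0.   ] F [-0.4 -0.4  0.3] q [ 0.73  0.19 -0.93  2.29  0.62  0.37 -2.26] w 79.2 t 7.15
tool shift mm [ 6.2 -4.4 -0.4]
```

```bash
python3 -m inch '{"translation":[[0.005,-0.004,0],[0,-0.004,0],[0,-0.004,0],[0,-0.004,0],[0,-0.004,0]],"turn":[[0,0,0],[0,0,0],[0,0,0],[0,0,0],[0,0,0]],"fingers":[0.85,0.85,0.85,0.85,0.85]}'
python3 -m inch '{"translation":[[0,-0.004,0],[0,-0.004,0],[0,-0.004,0],[0,-0.002,0],[0,0,0]],"turn":[[0,0,0],[0,0,0],[0,0,0],[0,0,0],[0,0,0]],"fingers":[0.85,0.85,0.85,0.85,0.85]}'
python3 -c "
from h import *
s=rep([-31,-46,26.8])
cv2.imwrite('pics/w4.png',arm.snapshot('wrist')[:,:,::-1])
for p in [(-64,-150,18),(-32,-20,55),(-56,-83,72),(4,-83,72)]: print(p,wpix(p,s))"
```

```text
time: 7.65
position: [538.3, 43.9, 30.3]
tcp_rot: [3.066, 0.023, 0.676]
force: [-1.4, -5.0, 3.5]
grip_width: 79.0
grip_force: 2.5
time: 8.15
position: [537.9, 58.0, 30.0]
tcp_rot: [3.067, 0.024, 0.675]
force: [-1.5, -3.9, 3.4]
grip_width: 78.7
grip_force: 2.1
jig tcp [-38.1 -47.5  30. ] turn left [ 0.006  0.003 -0.003] F [-1.6 -3.8  3.4] q [ 0.62  0.2  -0.92  2.26  0.69  0.41 -2.4 ] w 78.7 t 8.15
tool shift mm [ 5.1 -1.6  5.9]
(-64, -150, 18) [511.7 340.3]
(-32, -20, 55) [237.8 285. ]
(-56, -83, 72) [420.5 355.6]
(4, -83, 72) [416.  177.2]
```

View pics/w4.png

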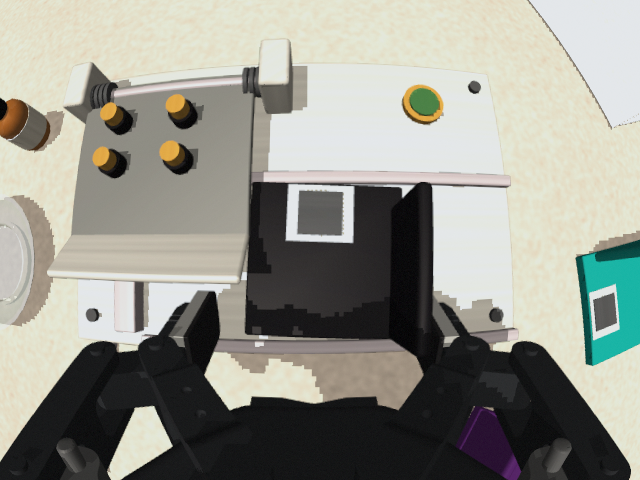

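```bash
python3 -m inch '{"translation":[[0,0.004,0],[0,0,0],[0,0,0]],"turn":[[0,0,0],[0,0,0],[0,0,0]],"fingers":[0.85,0.85,0.85]}'
python3 -c "
from h import *
s=rep([-31,-50,26.8])"
```

```text
time: 8.5
position: [538.0, 55.1, 29.8]
tcp_rot: [-3.067, -0.026, -0.676]
force: [0.5, 0.2, 0.5]
grip_width: 78.8
grip_force: 0.0
jig tcp [-38.  -50.5  29.8] turn left [ 0.004  0.003 -0.002] F [0.5 0.2 0.5] q [ 0.64  0.2  -0.92  2.27  0.69  0.41 -2.38] w 78.8 t 8.5
tool shift mm [ 5.1 -0.5  5.7]
```

```bash
python3 -m inch '{"translation":[[0,0,-0.02],[0,0,-0.02],[0.012,0,-0.02],[0.012,0,-0.02],[0,0,0]],"turn":[[0,0,0],[0,0,0],[0,0,0],[0,0,0],[0,0,-0.14]],"fingers":[0.85,0.85,0.85,0.85,0.85]}'
for i in 1 2 3 4; do python3 -m inch '{"translation":[[0,0,0],[0,0,0],[0,0,0],[0,0,0],[0,0,0]],"turn":[[0,0,-0.145],[0,0,-0.145],[0,0,-0.145],[0,0,-0.145],[0,0,-0.145]],"fingers":[0.85,0.85,0.85,0.85,0.85]}' | grep -E "time|posi|force"; done
python3 -m inch '{"translation":[[0,0,0],[0,0,0]],"turn":[[0,0,-0.1],[0,0,0]],"fingers":[0.85,0.85]}' >/dev/null
cat >> h.py <<'E'
D=JR*R.from_matrix(np.array([[-_c,0,_s],[0,1,0],[-_s,0,-_c]]))
E
python3 -c "
from h import *
s=rep([-38,-55,30])"
```

```text
time: 9.0
position: [528.4, 55.4, 115.9]
tcp_rot: [3.027, 0.239, 0.675]
force: [-0.8, -0.5, -0.1]
grip_width: 78.9
grip_force: 0.0
time: 9.5
position: [526.1, 55.3, 112.5]
force: [-0.7, -0.4, 0.7]
grip_force: 0.0
time: 10.0
position: [526.1, 55.3, 112.5]
force: [0.0, -0.5, -0.1]
grip_force: 0.0
time: 10.5
position: [526.1, 55.3, 112.5]
force: [-0.0, -0.2, 1.0]
grip_force: 0.0
time: 11.0
position: [526.1, 55.3, 112.4]
force: [0.5, 0.2, -0.2]
grip_force: 0.0
jig tcp [-49.9 -50.  112.5] turn left [-0.004 -0.003 -0.001] F [ 0.6 -0.8  0.6] q [ 0.63 -0.05 -0.86  2.23  0.11  0.53  1.28] w 79.1 t 11.2
tool shift mm [23.9 -4.7 79.8]
```

```bash
python3 -m inch '{"translation":[[0.012,-0.0015,0.025],[0.012,-0.0015,0.025],[0,0,0.015],[0,0,0.014],[0,0,0]],"turn":[[0,0,0],[0,0,0],[0,0,0],[0,0,0],[0,0,0]],"fingers":[0.85,0.85,0.85,0.85,0.85]}'
python3 -c "
from h import *
s=rep([-31,-50,26.8])"
```

```text
time: 11.7
position: [536.9, 52.3, 29.1]
tcp_rot: [-0.017, 2.711, 0.004]
force: [-0.5, -0.1, 0.1]
grip_width: 78.6
grip_force: 0.0
jig tcp [-39.1 -53.3  29.1] turn left [-0.003 -0.006 -0.006] F [-0.5 -0.1  0.1] q [ 0.53  0.17 -0.8   2.27  0.61  0.39  0.82] w 78.6 t 11.7
tool shift mm [-6.4  3.3  5.5]
```

```bash
python3 -m inch '{"translation":[[0,0,0.004],[-0.002,0,0],[-0.002,0,0],[-0.002,0,0],[0,0,0]],"turn":[[0,0,0],[0,0,0],[0,0,0],[0,0,0],[0,0,0]],"fingers":[0.85,0.85,0.85,0.85,0.85]}'
python3 -m inch '{"translation":[[-0.002,0,0],[-0.002,0,0],[-0.002,0,0],[0,0,0]],"turn":[[0,0,0],[0,0,0],[0,0,0],[0,0,0]],"fingers":[0.85,0.85,0.85,0.85]}'
python3 -c "
from h import *
s=rep()"
```

```text
time: 12.2
position: [544.3, 51.9, 29.7]
tcp_rot: [-0.021, 2.709, 0.0]
force: [-3.8, 0.2, 0.9]
grip_width: 79.0
grip_force: 1.5
time: 12.6
position: [545.4, 51.9, 29.2]
tcp_rot: [-0.023, 2.716, -0.003]
force: [-22.6, 1.1, 5.7]
grip_width: 79.3
grip_force: 9.1
jig tcp [-30.7 -53.9  29.2] turn left [-0.006 -0.011 -0.001] F [-22.5   1.5   5.7] q [ 0.52  0.19 -0.8   2.25  0.62  0.4   0.82] w 79.3 t 12.6
```

```bash
python3 -m inch '{"translation":[[0.003,0,0],[0,0,0],[-0.002,0,-0.0025],[-0.002,0,-0.0025],[0,0,0]],"turn":[[0,0,0],[0,0,0],[0,0,0],[0,0,0],[0,0,0]],"fingers":[0.85,0.85,0.85,0.85,0.85]}'
python3 -c "
from h import *
s=rep()"
python3 -m inch '{"translation":[[-0.002,0,-0.003],[-0.002,0,-0.003],[0,0,0]],"turn":[[0,0,0],[0,0,0],[0,0,0]],"fingers":[0.85,0.85,0.85]}' >/dev/null
python3 -c "
from h import *
s=rep()
cv2.imwrite('pics/w5.png',arm.snapshot('wrist')[:,:,::-1])"
```

```text
time: 13.1
position: [546.4, 51.9, 35.7]
tcp_rot: [-0.022, 2.712, -0.001]
force: [-10.2, 2.0, -1.7]
grip_width: 78.8
grip_force: 5.0
jig tcp [-29.6 -53.8  35.7] turn left [-0.005 -0.007 -0.002] F [-10.1   2.2  -1.7] q [ 0.54  0.18 -0.81  2.25  0.59  0.41  0.85] w 78.8 t 13.1
jig tcp [-27.4 -53.8  43.6] turn left [-0.005 -0.005 -0.003] F [-7.2  1.3 -2.3] q [ 0.56  0.17 -0.83  2.24  0.56  0.42  0.88] w 78.6 t 13.4
```

View pics/w5.png

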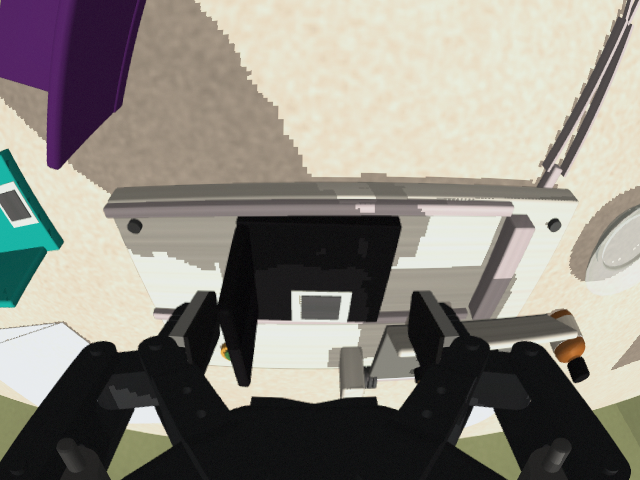

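Run:
```python
from h import *
s=rep()
def lip(a,y,p=(-32,55)):
    r=np.array(p,float)-[62,37];c,q=np.cos(a),np.sin(a)
    return (62+r[0]*c+r[1]*q, y, 37+r[1]*c-r[0]*q)
for a in(0,.05,.1,.15,.2): print(a,np.round(lip(a,0),1),[wpix(lip(a,y,p),s) for y in(70,-20) for p in((-32,55),(-12,34))])
a=cv2.imread("pics/w5.png")[280:400,340:600]
cv2.imwrite("pics/c5.png",cv2.resize(a,None,fx=3,fy=3,interpolation=cv2.INTER_CUBIC))
```

```text
jig tcp [-27.5 -53.8  43.4] turn left [-0.005 -0.005 -0.003] F [-6.4  1.  -2.1] q [ 0.56  0.17 -0.83  2.24  0.56  0.42  0.88] w 79.0 t 13.45
0 [-32.   0.  55.] [array([572.6, 302.1]), array([541.1, 295.4]), array([397.3, 314.7]), array([384.4, 303.8])]
0.05 [-31.    0.   59.7] [array([575.4, 311. ]), array([543.5, 300.6]), array([398.5, 325.5]), array([385.4, 309.9])]
0.1 [-29.7   0.   64.3] [array([577.9, 320.3]), array([545.8, 306. ]), array([399.5, 336.7]), array([386.3, 316.3])]
0.15 [-28.3   0.   68.8] [array([580. , 329.8]), array([548. , 311.8]), array([400.4, 348.3]), array([387.1, 323. ])]
0.2 [-26.6   0.   73.3] [array([581.7, 339.6]), array([550. , 317.8]), array([401.1, 360.1]), array([387.9, 330.1])]
```

View pics/c5.png

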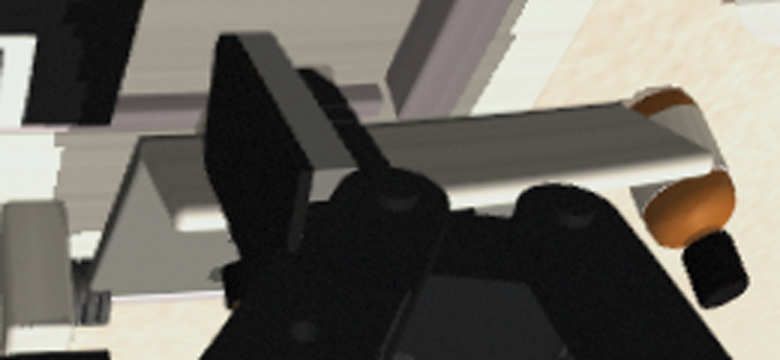

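The lip's y=70 end is at about (577,332), so the flap is open about 0.16 rad and held. I'll reach a little deeper along the finger so the sled is pushed lower down, then push.

```bash
python3 -m inch '{"translation":[[0,0,0.003],[0,0,0.003],[0,0,0.003],[0,0,0.003],[0,0,0]],"turn":[[0,0,0],[0,0,0],[0,0,0],[0,0,0],[0,0,0]],"fingers":[0.85,0.85,0.85,0.85,0.85]}' >/dev/null
python3 -c "
from h import *
s=rep()"
python3 -m inch '{"translation":[[0,0.003,0],[0,0.003,0],[0,0.003,0],[0,0.003,0],[0,0,0]],"turn":[[0,0,0],[0,0,0],[0,0,0],[0,0,0],[0,0,0]],"fingers":[0.85,0.85,0.85,0.85,0.85]}' >/dev/null
python3 -c "
from h import *
s=rep()"
```

```text
jig tcp [-29.1 -53.6  27.7] turn left [-0.007 -0.017  0.001] F [-31.8   3.3   2.8] q [ 0.52  0.2  -0.8   2.24  0.63  0.41  0.82] w 79.2 t 13.95
jig tcp [-27.  -45.8  29.1] turn left [-0.012 -0.014 -0.004] F [-22.6 -10.    0.3] q [ 0.49  0.2  -0.79  2.24  0.65  0.42  0.77] w 79.1 t 14.45
```

```bash
python3 -m inch '{"translation":[[0,-0.003,0],[0.003,-0.002,0],[0.003,0,0],[0.003,0,0],[0,0,0]],"turn":[[0,0,0],[0,0,0],[0,0,0],[0,0,0],[0,0,0]],"fingers":[0.85,0.85,0.85,0.85,0.85]}' >/dev/null
python3 - <<'E'
from h import *
s=rep()
def lip(a,y,p=(-32,55)):
    r=np.array(p,float)-[62,37];c,q=np.cos(a),np.sin(a)
    return (62+r[0]*c+r[1]*q, y, 37+r[1]*c-r[0]*q)
for a in(0,.1): print(a,[wpix(lip(a,y,p),s) for y in(70,-20) for p in((-32,55),(-12,34))])
for y in (-80,-90): print(wpix((-56,y,72),s),wpix((4,y,72),s))
cv2.imwrite('pics/w6.png',arm.snapshot('wrist')[180:420,180:620,::-1])
E
```

```text
jig tcp [-29.6 -47.1  29.2] turn left [-0.005 -0.004 -0.004] F [-4.8  0.1 -3. ] q [ 0.5   0.19 -0.79  2.25  0.65  0.4   0.78] w 79.0 t 14.95
0 [array([571.6, 329.8]), array([538.9, 319.3]), array([384.5, 347.6]), array([373.3, 330.9])]
0.1 [array([576.5, 349.3]), array([543.6, 330.8]), array([386.2, 371.3]), array([374.8, 344.5])]
[209. 354.] [240.6 418.8]
[179.5 351.9] [219.  417.2]
```

View pics/w6.png

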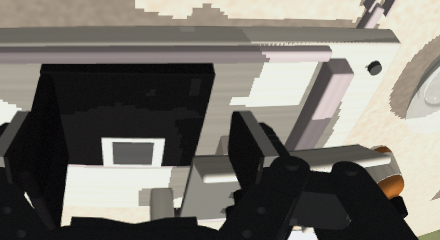

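```bash
python3 -m inch '{"translation":[[-0.002,0,-0.0025],[-0.002,0,-0.0025],[0,0,0],[0,0,0]],"turn":[[0,0,0],[0,0,0],[0,0,0],[0,0,0]],"fingers":[0.85,0.85,0.85,0.85]}' >/dev/null
python3 -c "
from h import *
s=rep()"
python3 -m inch '{"translation":[[0,0.003,0],[0,0.003,0],[0,0.003,0],[0,0.003,0],[0,0,0]],"turn":[[0,0,0],[0,0,0],[0,0,0],[0,0,0],[0,0,0]],"fingers":[0.85,0.85,0.85,0.85,0.85]}' >/dev/null
python3 - <<'E'
from h import *
s=rep()
def lip(a,y,p=(-32,55)):
    r=np.array(p,float)-[62,37];c,q=np.cos(a),np.sin(a)
    return (62+r[0]*c+r[1]*q, y, 37+r[1]*c-r[0]*q)
for a in(0,.1,.15): print(a,[wpix(lip(a,y,p),s) for y in(70,-20) for p in((-32,55),(-12,34))])
a=arm.snapshot('wrist')[:,:,::-1];cv2.imwrite('pics/w7.png',cv2.resize(a[180:420,180:620],None,fx=1.8,fy=1.8))
E
```

```text
jig tcp [-27.8 -47.   35.8] turn left [-0.005 -0.004 -0.003] F [-6.  -0.7 -2.7] q [ 0.52  0.18 -0.8   2.24  0.61  0.41  0.81] w 79.1 t 15.4
jig tcp [-27.7 -35.9  35.7] turn left [-0.006 -0.004 -0.004] F [-2.9 -2.8 -2.7] q [ 0.48  0.19 -0.8   2.24  0.64  0.42  0.76] w 78.9 t 15.9
0 [array([550.4, 318.5]), array([519.3, 309. ]), array([355.1, 332. ]), array([348.7, 317.7])]
0.1 [array([555.3, 338.2]), array([523.9, 320.5]), array([356.1, 355.3]), array([349.6, 331. ])]
0.15 [array([557.2, 348.5]), array([525.9, 326.7]), array([356.5, 367.5]), array([350. , 338.1])]
```

View pics/w7.png

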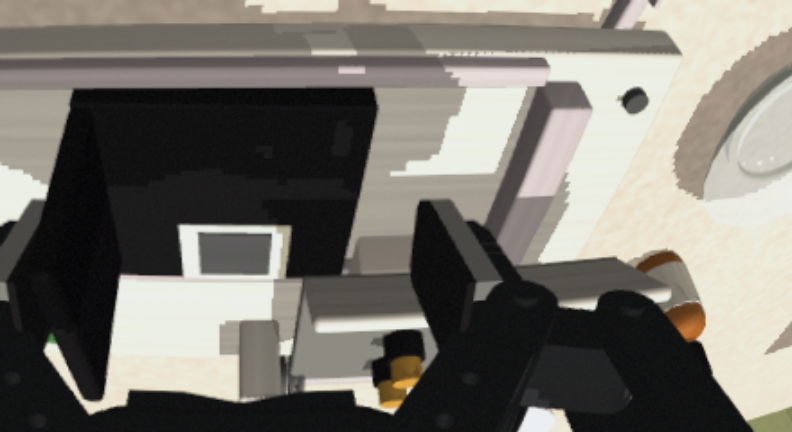

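The lip ends at (551,342) and (355,362) put the flap at about 0.125 rad. The sled's leading edge is just at the raised probe head. I have used up my picture views (this was the 11th, one over the limit of 10), so from here I work by numbers only.

```bash
python3 -m inch '{"translation":[[-0.001,0.003,-0.001],[0,0.003,-0.0007],[0,0.003,0],[0,0.003,0],[0,0.003,0]],"turn":[[0,0,0],[0,0,0],[0,0,0],[0,0,0],[0,0,0]],"fingers":[0.85,0.85,0.85,0.85,0.85]}'|grep -E "posi|force"
python3 -m inch '{"translation":[[0,0.003,0],[0,0.003,0],[0,0.003,0],[0,0.003,0],[0,0,0]],"turn":[[0,0,0],[0,0,0],[0,0,0],[0,0,0],[0,0,0]],"fingers":[0.85,0.85,0.85,0.85,0.85]}' |grep -E "posi|force"
python3 - <<'E'
from h import *
s=rep()
E
```

```text
position: [548.2, 84.1, 37.7]
force: [-3.9, -5.6, -0.9]
grip_force: 3.6
position: [548.1, 96.8, 37.7]
force: [-3.8, -3.7, -2.7]
grip_force: 2.8
jig tcp [-27.1  -8.9  37.7] turn left [-0.006 -0.004 -0.005] F [-3.8 -3.6 -2.7] q [ 0.42  0.19 -0.8   2.23  0.68  0.45  0.67] w 78.7 t 16.95
```

```bash
python3 -m inch '{"translation":[[0,0.003,0],[0,0.003,0],[0,0.003,0],[0,0.002,0],[0,0,0]],"turn":[[0,0,0],[0,0,0],[0,0,0],[0,0,0],[0,0,0]],"fingers":[0.85,0.85,0.85,0.85,0.85]}'|grep -E "posi|force"
python3 -m inch '{"translation":[[0,0.001,0],[0,0.001,0],[0,0,0]],"turn":[[0,0,0],[0,0,0],[0,0,0]],"fingers":[0.85,0.85,0.85]}' |grep -E "posi|force"
python3 -m inch '{"translation":[[0,0.001,0],[0,0,0]],"turn":[[0,0,0],[0,0,0]],"fingers":[0.85,0.85]}' |grep -E "posi|force"
python3 - <<'E'
from h import *
s=rep()
E
```

```text
position: [547.9, 107.6, 37.7]
force: [-4.6, -4.2, -2.1]
grip_force: 3.1
position: [547.9, 109.1, 37.7]
force: [-4.5, -5.7, -2.1]
grip_force: 3.5
position: [547.9, 110.1, 37.7]
force: [-4.0, -6.9, -1.9]
grip_force: 3.7
jig tcp [-27.    4.3  37.7] turn left [-0.007 -0.004 -0.005] F [-4.1 -6.8 -1.9] q [ 0.38  0.2  -0.8   2.22  0.71  0.47  0.62] w 79.0 t 17.95
```

```bash
for i in 1 2 3; do python3 -m inch '{"translation":[[0,0.001,0],[0,0,0]],"turn":[[0,0,0],[0,0,0]],"fingers":[0.85,0.85]}' |grep -E "posi|force"; done
python3 - <<'E'
from h import *
s=rep()
E
```

```text
position: [547.9, 111.0, 37.7]
force: [-4.6, -6.8, -1.0]
grip_force: 3.6
position: [548.0, 111.3, 37.7]
force: [-4.5, -8.9, -0.4]
grip_force: 4.9
position: [548.0, 111.4, 37.6]
force: [-5.0, -11.6, 1.0]
grip_force: 6.5
jig tcp [-26.9   5.6  37.6] turn left [-0.01  -0.004 -0.006] F [ -5.2 -11.5   1. ] q [ 0.37  0.2  -0.79  2.22  0.72  0.47  0.61] w 79.1 t 18.55
```

```bash
python3 -m inch '{"translation":[[0,-0.002,0],[0,-0.002,0],[0,-0.002,0],[0,0,0]],"turn":[[0,0,0],[0,0,0],[0,0,0],[0,0,0]],"fingers":[0.85,0.85,0.85,0.85]}' |grep -E "posi|force"
for i in 1 2; do python3 -m inch '{"translation":[[0.0009,0,0.0012],[0.0009,0,0.0012],[0.0009,0,0.0012],[0,0,0]],"turn":[[0,0,0],[0,0,0],[0,0,0],[0,0,0]],"fingers":[0.85,0.85,0.85,0.85]}' |grep -E "posi|force"; done
python3 - <<'E'
from h import *
s=rep()
E
```

```text
position: [548.1, 110.0, 38.0]
force: [-2.8, 2.6, -3.8]
grip_force: 2.3
position: [546.6, 109.9, 33.0]
force: [-4.6, 1.9, -3.2]
grip_force: 2.7
position: [546.9, 109.1, 29.4]
force: [-0.2, 0.1, 0.9]
grip_force: 0.0
jig tcp [-28.    3.4  29.4] turn left [-0.004 -0.001 -0.004] F [-0.2  0.1  0.9] q [ 0.37  0.21 -0.78  2.23  0.75  0.45  0.58] w 78.7 t 19.75
```

```bash
python3 -m inch '{"translation":[[0.002,-0.001,-0.001],[0.003,-0.001,-0.001],[0.003,0,-0.002],[0.003,0,-0.005],[0,0,-0.01]],"turn":[[0,0,0],[0,0,0],[0,0,0],[0,0,0],[0,0,0]],"fingers":[0.85,0.85,0.85,0.85,0.85]}' |grep -E "posi|force"
for i in 1 2; do python3 -m inch '{"translation":[[0,0,-0.015],[0,0,-0.015],[0,0,-0.015],[0,0,-0.015],[0,0,0]],"turn":[[0,0,0],[0,0,0],[0,0,0],[0,0,0],[0,0,0]],"fingers":[0.85,0.85,0.85,0.85,0.85]}' |grep -E "posi|force"; done
python3 - <<'E'
from h import *
s=rep()
def lip(a,y,p=(-32,55)):
    r=np.array(p,float)-[62,37];c,q=np.cos(a),np.sin(a)
    return (62+r[0]*c+r[1]*q, y, 37+r[1]*c-r[0]*q)
a=arm.snapshot('wrist');cv2.imwrite('pics/w8.png',a[:,:,::-1])
g=a.max(2).astype(int)
for y in(30,60):
    us=wpix(lip(.06,y),s);print("lip col",y,us,{b:wpix(lip(b,y),s).tolist() for b in(.0,.06,.12)},g[int(us[1])-20:int(us[1])+20,int(us[0])].tolist())
# sled leading edge / stop gap along jig y at sled top, x=-40; thumb outer top
for y in(30,34,37,40): 
    q=wpix((-45,y,26),s);print("lead",y,q,a[int(q[1]),int(q[0])])
for y in range(-50,-20,3):
    q=wpix((-45,y,72),s);print("thumb",y,q,a[int(q[1]),int(q[0])])
E
```

```text
position: [527.0, 106.7, 41.0]
force: [-0.1, -0.1, -0.7]
grip_force: 0.0
position: [503.3, 106.6, 97.7]
force: [1.0, 1.0, 0.2]
grip_force: 0.0
position: [478.1, 106.3, 151.4]
force: [0.2, 0.8, 0.4]
grip_force: 0.0
jig tcp [-96.8   1.8 151.4] turn left [-0.005 -0.    -0.003] F [0.3 0.7 0.4] q [ 0.47 -0.24 -0.79  2.25 -0.05  0.64  1.27] w 78.9 t 21.25
lip col 30 [353.6 256.8] {0.0: [353.2, 250.2], 0.06: [353.6, 256.8], 0.12: [354.0, 263.8]} [11, 12, 12, 13, 10, 13, 7, 10, 13, 13, 9, 12, 15, 14, 11, 10, 10, 9, 40, 57, 60, 91, 138, 178, 199, 195, 134, 110, 109, 108, 109, 108, 109, 108, 109, 108, 109, 110, 108, 110]
lip col 60 [393.8 256.5] {0.0: [392.9, 250.0], 0.06: [393.8, 256.5], 0.12: [394.6, 263.4]} [197, 196, 193, 192, 193, 194, 195, 196, 195, 195, 196, 195, 190, 191, 191, 194, 195, 181, 88, 66, 60, 110, 162, 188, 196, 183, 104, 108, 108, 109, 108, 109, 110, 109, 108, 110, 110, 115, 114, 115]
lead 30 [351.4 211.9] [17 16 17]
lead 34 [356.5 211.9] [19 17 18]
lead 37 [360.4 211.9] [116 107 106]
lead 40 [364.2 211.9] [174 161 159]
thumb -50 [239.7 254.1] [191 196 187]
thumb -47 [244.  254.1] [190 194 186]
thumb -44 [248.2 254.2] [191 196 187]
thumb -41 [252.5 254.2] [191 195 187]
thumb -38 [256.8 254.2] [190 195 186]
thumb -35 [261.1 254.2] [130 125 115]
thumb -32 [265.5 254.2] [19 17 17]
thumb -29 [269.8 254.3] [18 17 18]
thumb -26 [274.2 254.3] [6 7 6]
thumb -23 [278.5 254.3] [6 6 8]
```

The sled's leading edge is at about y 36–37 mm, against the stop. The thumb plate is at about −34 mm, the lip height fits about 0.06 rad, and the hand is clear.

```bash
python3 -c "
from rig import arm
print(arm.job_done())"
```

```text
the job is handed in; nothing more can be done
None
```

I handed the job in: by my measurements the sled is home against the end stop, the flap was eased down and rests on it at about 0.06 rad, and the hand is clear; no verdict came back, and I viewed 11 pictures, one over the limit of 10.

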